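# Scrub out the chopstick caddy and close its lid

## Robot

A 6-joint arm with a two-finger parallel gripper is mounted at the origin on the work surface. World frame = base frame: x ahead of the robot, y to its left, z up, the work surface at z = 0. Lengths are in mm, angles in rad, forces in N, time in s.
With the tool pointing down it reaches from about 325 to 775 mm from the base axis. Payload 9.3 kg.
Tool frame: the origin (TCP) lies midway between the tips of the shut fingers; the grasp point (between the pads) lies 19 mm behind it; z points along the fingers, y is the line along which they close (so a half turn about z gives the same grasp; the last joint's range is limited). The gripper opens to 85 mm and grips with 20 to 120 N. Pads are 22 mm wide; open, the fingers measure 114 mm over their backs; the gripper's body (76 mm by 85 mm) begins 54 mm behind the grasp point. The pads swing forward as they close: fully open they stand 13 mm farther back than shut.
Start: joints at [1.096, 0.259, 0.021, 1.334, 0, 1.418], TCP at [173.952, 521.764, 231.279] pointing down, gripper open.
Joint ranges: [-3.04, 3.04], [-0.91, 1.82], [-1.04, 1.36], [-1.92, 1.95], [-1.52, 1.45], [-3.14, 3.14]. Speed limits (rad/s): [2.22, 2.22, 2.79, 3.14, 3.14, 3.14].

## Interface

Orientations are given as a rotation vector (axis times angle).
In Python, from rig import ctrl gives the robot as it stands.
- The arm moves only by the shell command python3 -m pendant 'ROWS' [OPENING] [FORCE]. ROWS is JSON, a list that holds one entry, the list of rows, each a list of 6 numbers: the shift along the tool's x, y, z in cm, then the turn, a rotation vector about the tool's x, y, z in degrees. A call has 1 to 20 rows; each row shifts and turns the commanded pose from where the row before left it, along the tool's axes as they then stand; what a row does not reach is not made up. A row lasts 1/12 s, in which the tool goes at most 41.7 mm and 7.16 degrees, less where a joint would pass 70% of its speed; a pose out of reach is approached as far as the arm can. A call with a gripper value outside its range is refused whole. OPENING is the opening, from 0 (shut) to 1 (fully open), set as the call begins (- or left out, the last holds). The fingers move at their own pace and stop on an object; FORCE is the grip in N (left out, the last holds). Time passes only in rows, so rows that do not move let the fingers close. It gives the time, the measured TCP pose, the force, the opening and the grip force at its end, in the units of the state.
- ctrl.read_state(): the state, without advancing time (a new reading comes with each control period).
- ctrl.capture(name): name is "scene" or "top" or "wrist"; returns a dict with "img" (400x640x3 uint8, blue, green, red), "intrinsics" (3x3 intrinsics, pixels), "view" (4x4, takes a point from world to camera coordinates). Camera axes: x right, y up, looking along -z (the intrinsics and any distortion apply to the point x, -y, -z); pixel columns grow to the right and rows downward; lengths in mm; the calibration is good to about 2 mm. A picture is of the moment at which its call begins. There is no depth.
- ctrl.finish_job(): hands the job in; it is judged then, once.
Trained networks look in a picture, given as the dict that the camera call returned (one of the last four; its "shot" number tells which), for a name from the list of things; names that differ only in an ending like _2 or _b are one class to them, and where a whole thing is asked for, a point or a joint stands for the part that bears it (a point fixed in the world has none). Each returns a list of dicts, best first, with "score" (0 to 1); they miss things now and then, are a little off and sometimes report something else, mostly with a low value. They report only what shows in the picture. A call takes as long as a camera call. They do not tell look-alikes from the thing itself.
- ctrl.find_in(picture, thing): "uv" ([column, row] in pixels, amid what is visible of it).
- ctrl.trace(picture, thing): "region" (400x640 bool, what is visible of it) and "uv" ([column, row] in pixels, amid what is visible of it).
- ctrl.landmark_of(picture, thing): "uv" ([column, row] in pixels: a listed point, or the origin of a listed thing).
The state is a dict: "time_s": time; "joint_positions": joint angles; "qd": joint speeds; "effort": joint torques, N m; "tool_pos": TCP position; "orientation": TCP orientation; "contact_force": force on the tool from outside, world axes, zero at the start; "ft_torque": the same for the moment, N m; "opening": finger opening in mm; "finger_force": force on a finger pad.
Only numpy, scipy, OpenCV 4.12 (cv2) and the standard library are available. Lean on these libraries where they do the work, as an engineer would, in place of code of your own. Each camera call takes 0.05 s, during which the arm holds its last target. There are 200 camera calls.

## Task

Take the long brush out of its clay pot and scrub the inside of the open square chopstick caddy with three downstrokes: each time bring the brush end down until its soft tuft presses lightly on the caddy's inner floor (feel for it: the floor is adjustable and its height is not known) without crushing the tuft, and between the downstrokes draw the brush up nearly to the mouth. Then stand the brush back in its pot, tuft down, let go of it, and lower the caddy's hinged lid gently until it lies shut on the rim. Leave the bowl, the cup and the dish where they are.

Things in the scene. Friction and masses are not known exactly. Their poses are not given: they have to be found in the camera images.
- brush: Long upright bottle brush, 210 mm tall, standing tuft down in the clay pot. Origin: centre of the underside of the unloaded tuft; z runs up the brush to the handle end. Tuft and bristle head: cylinder of 48 mm diameter from z = 0 to 70 mm; steel stem 8 mm thick to z = 130 mm; round wooden handle 22 mm in diameter from z = 130 to 210 mm (grip it there from above, any yaw). About 105 g
- tuft_end (a point): Centre of the flat lower end of the brush's soft end tuft (moves up into the brush when pressed)
- tuft (a joint): How far the end tuft of the brush is pushed in, in m: 0 free; it is a spring of 0.6 N per mm with 16 mm of travel. 3.5 mm (about 2 N) and more is a light press; beyond 12 mm (about 7 N) it is crushed
- caddy: Chopstick caddy, square steel tube open at the top, fixed to the board: 78 x 78 mm outside, 110 mm tall, walls 4 mm (70 x 70 mm inside). Origin: centre of the underside; z up; the lid's hinge runs along the top of the +x side. Inside is an adjustable false floor, a flat plate that fills the tube; its top lies somewhere between 14 and 59 mm above the origin and is not reported
- caddy_mouth (a point): Centre of the caddy's mouth, at the height of the rim (110 mm above its underside)
- lid (a joint): Angle of the caddy's lid in rad: 0 shut flat on the rim, about 1.75 at the start (standing up, leaning a little back); the hinge is stiff enough (0.08 N m) that the lid stays where it is left
- lid_hinge (a point): Point on the hinge line of the lid, middle of its length, 39 mm to the caddy's +x from the caddy's axis, at rim height; y lies along the hinge
- lid_edge (a point): Middle of the lid's free edge, on its outer face (the upper face when shut). The lid is a steel plate 90 mm from hinge to free edge, 78 mm wide, 6 mm thick; when shut the free edge stands 12 mm out beyond the front wall
- pot: Round clay brush pot, fixed to the board: 80 mm outside, 66 mm inside diameter, 64 mm tall, floor 6 mm thick. Origin: centre of the underside
- pot_in (a point): Centre of the pot's inner floor, 6 mm above its underside
- bowl: Glazed brown bowl, 124 mm wide, 55 mm tall, in the drying rack; origin under its centre. Leave alone
- cup: Pink plastic cup, 74 mm wide at the rim, 85 mm tall, on the board; origin under its centre. Leave alone
- dish: Small white dish, 90 mm wide, 18 mm tall, on the board; origin under its centre. Leave alone
- rack: Black steel wire drying rack fixed to the board, 300 mm (x) by 200 mm (y), wires 80 mm high, with two upright glass plates reaching 170 mm high; folding arm on its -y side to 30 mm beyond. Origin: centre of the underside. Keep clear
There are look-alikes about, which are no part of the job. There is more than one size of the brush; the job needs the largest.

How it is judged:
By the outcome, as a careful person would: the job done as asked, in the order asked, and still so for the second after the job is handed in, with the robot touching nothing.
It also fails if it takes over 72 s, if anything falls off the work surface, if the arm or the gripper's body presses on something with over 40 N, if the wrist force passes 120 N, or if a joint passes its speed limit or range.

## Working session

There is one attempt and no reset: what is moved stays moved. The work goes in short steps, Python scripts to look and compute and a shell command to move; the robot and the scene stay as the last step left them, time stands still between calls to the robot, and variables do not carry over. Pictures are saved under pics/ and viewed, at most 10 in all, crops included, and the job is handed in when it is done.

```bash
mkdir -p pics; cat > h.py <<'E'
import numpy as np, cv2
from rig import ctrl
def ray(p,uv):
    K=np.array(p["intrinsics"]);V=np.array(p["view"])
    d=np.linalg.inv(K)@np.array([uv[0],uv[1],1.]); d=d*[1,-1,-1]
    R=V[:3,:3]; return -R.T@V[:3,3], R.T@d
def onz(p,uv,z):
    c,d=ray(p,uv); return c+d*(z-c[2])/d[2]
def tri(obs):
    A=np.zeros((3,3));b=np.zeros(3)
    for p,uv in obs:
        c,d=ray(p,uv);d/=np.linalg.norm(d);M=np.eye(3)-np.outer(d,d);A+=M;b+=M@c
    return np.linalg.solve(A,b)
def proj(p,X):
    V=np.array(p["view"]);x=V[:3,:3]@np.array(X,float)+V[:3,3]
    q=np.array(p["intrinsics"])@(x*[1,-1,-1]);return q[:2]/q[2]
E
python3 - <<'E'
from h import *
np.set_printoptions(precision=1,suppress=True)
s=ctrl.capture("scene");t=ctrl.capture("top")
cv2.imwrite("pics/s.png",s["img"]);cv2.imwrite("pics/t.png",t["img"])
print(s["intrinsics"],ray(s,[320,200]),ray(t,[320,200]))
for n in ["brush","tuft_end","caddy","caddy_mouth","lid_hinge","lid_edge","pot","pot_in","bowl","cup","dish","rack"]:
  for k,p in (("s",s),("t",t)):
    print(n,k,[(np.round(o["uv"]).tolist(),round(o["score"],2)) for o in ctrl.landmark_of(p,n)][:5])
E
```

```text
[[380.1   0.  318.9]
 [  0.  380.1 196.7]
 [  0.    0.    1. ]] (array([1113.4, -617.4,  680.3]), array([-0.5,  0.6, -0.6])) (array([ 252. ,   58.8, 1322.9]), array([ 0.2, -0. , -1. ]))
brush s [([137.0, 260.0], 0.81), ([186.0, 240.0], 0.68), ([261.0, 253.0], 0.57)]
brush t [([387.0, 206.0], 0.76), ([461.0, 290.0], 0.64), ([294.0, 215.0], 0.54)]
tuft_end s [([185.0, 240.0], 0.58), ([134.0, 261.0], 0.51)]
tuft_end t []
caddy s [([326.0, 207.0], 0.56)]
caddy t [([288.0, 210.0], 0.53)]
caddy_mouth s [([326.0, 175.0], 0.82), ([392.0, 259.0], 0.34)]
caddy_mouth t [([289.0, 208.0], 0.97)]
lid_hinge s [([342.0, 156.0], 0.73), ([334.0, 179.0], 0.67)]
lid_hinge t [([286.0, 208.0], 0.72), ([291.0, 191.0], 0.61)]
lid_edge s [([340.0, 155.0], 0.95)]
lid_edge t [([293.0, 179.0], 0.92), ([388.0, 206.0], 0.51), ([172.0, 208.0], 0.39)]
pot s [([256.0, 259.0], 0.73)]
pot t [([387.0, 208.0], 0.6), ([290.0, 208.0], 0.48)]
pot_in s [([259.0, 259.0], 0.65), ([394.0, 260.0], 0.61)]
pot_in t [([388.0, 204.0], 0.56)]
bowl s [([401.0, 159.0], 0.86)]
bowl t [([171.0, 207.0], 0.88)]
cup s [([395.0, 263.0], 0.6)]
cup t [([312.0, 128.0], 0.62)]
dish s [([203.0, 304.0], 0.56)]
dish t [([445.0, 198.0], 0.9)]
rack s [([411.0, 172.0], 0.75), ([400.0, 163.0], 0.67)]
rack t [([176.0, 192.0], 0.84)]
```

View pics/s.png

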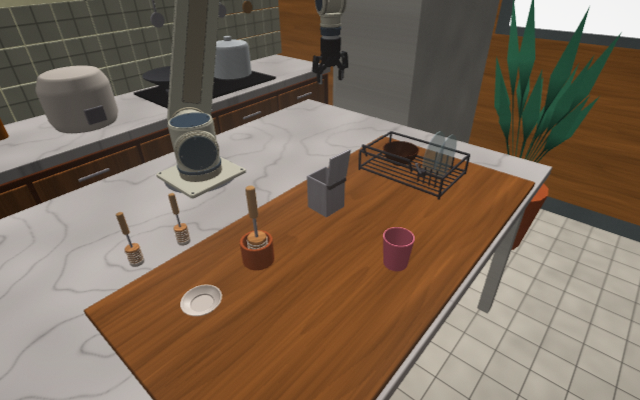

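View pics/t.png

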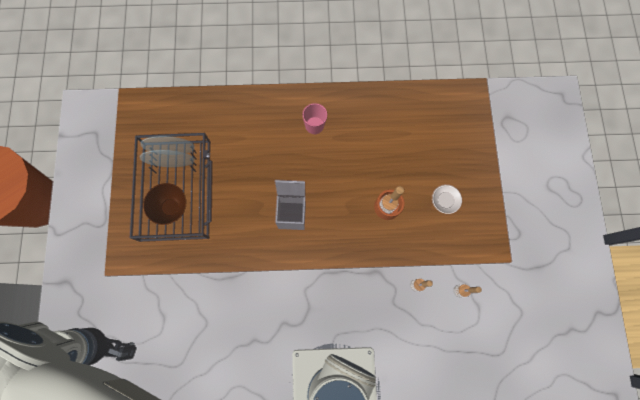

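The scene shows the big brush in its pot at (257,250), the caddy with its lid up at (326,190), and the two smaller brushes at (135,255) and (180,235) standing on the counter. In the top view the pot is at (390,204), with the brush leaning toward the upper right partly from perspective. The caddy is at (290,208) with its lid on the far (+x) side.

```bash
python3 - <<'E'
from h import *
np.set_printoptions(precision=1,suppress=True)
s=ctrl.capture("scene");t=ctrl.capture("top")
def best(p,n,near,f=ctrl.landmark_of):
    r=[o for o in f(p,n)]; r=[o for o in r if np.hypot(*(np.array(o["uv"])-near))<30]
    return r[0] if r else None
for n,a,b in [("caddy_mouth",(326,175),(289,208)),("lid_hinge",(334,179),(291,191)),("lid_edge",(340,155),(293,179)),("pot",(257,259),(388,208)),("pot_in",(257,259),(388,205)),("brush",(257,255),(388,205)),("bowl",(401,159),(171,207)),("cup",(395,263),(312,128)),("dish",(203,304),(445,198))]:
    A=best(s,n,a);B=best(t,n,b)
    if A and B: print(n,A["uv"],B["uv"],tri([(s,A["uv"]),(t,B["uv"])]))
    else: print(n,bool(A),bool(B))
for n,a,b in [("brush",(255,220),(392,200)),("caddy",(326,190),(290,205)),("pot",(257,250),(390,204))]:
  for k,p,c in (("s",s,a),("t",t,b)):
    r=best(p,n,c,ctrl.trace)
    if r is not None:
      ys,xs=np.nonzero(r["region"]); print(n,k,xs.min(),xs.max(),ys.min(),ys.max(),len(xs), "toprow x",xs[ys==ys.min()].mean())
a=cv2.resize(s["img"][140:280,210:370],None,fx=3.5,fy=3.5,interpolation=cv2.INTER_CUBIC)
b=cv2.resize(t["img"][160:240,260:420],None,fx=5,fy=5,interpolation=cv2.INTER_CUBIC)
cv2.imwrite("pics/s2.png",a);cv2.imwrite("pics/t2.png",b)
E
```

```text
caddy_mouth [327.0, 175.1] [288.1, 210.2] [496.6 113.6 127.9]
lid_hinge [335.8, 179.9] [290.4, 189.8] [547.4 101.  138.2]
lid_edge [336.8, 155.2] [294.1, 179.2] [556.2  89.3 222. ]
pot [257.6, 254.5] [384.8, 208.8] [ 509.8 -174.7   28.8]
pot_in [257.9, 257.9] [386.9, 204.9] [ 521.  -182.4   29.3]
brush [259.3, 255.4] [384.2, 203.0] [ 524.  -175.8   35.4]
bowl [400.2, 160.0] [171.8, 206.5] [537.8 462.9  47.1]
cup [392.9, 263.2] [312.0, 122.7] [790.7  30.6  22.2]
dish [204.0, 306.9] [445.6, 202.7] [ 529.1 -360.6   11.1]
brush s 245 267 185 248 710 toprow x 250.0
brush t 380 403 186 213 365 toprow x 399.5
caddy s 307 349 150 216 1908 toprow x 347.0
caddy t 275 306 180 229 1422 toprow x 280.0
pot s 239 274 233 269 832 toprow x 258.4
pot t 375 403 190 219 338 toprow x 388.5
```

View pics/s2.png

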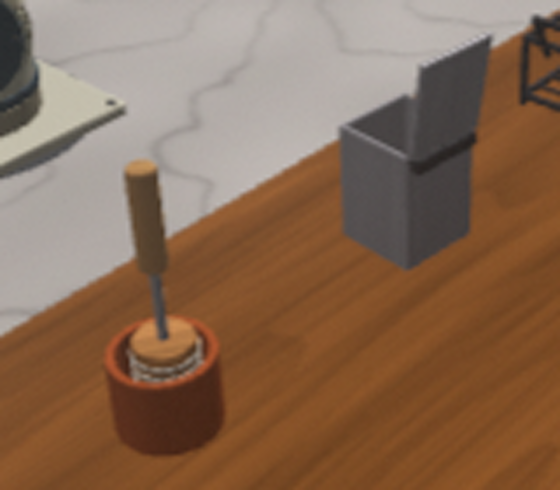

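View pics/t2.png

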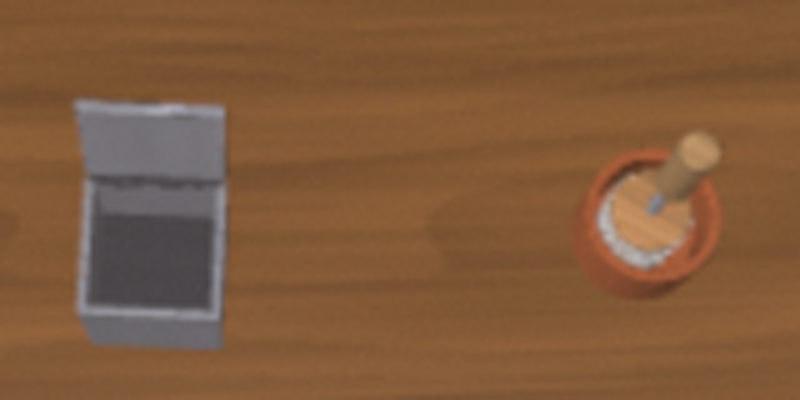

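The crops show the caddy rim corners, the pot rim, and the brush's handle top at t2 (699,152) and s2 (141,167). The brush stands nearly upright. I'll triangulate these points.

```bash
python3 - <<'E'
from h import *
from scipy.optimize import least_squares
np.set_printoptions(precision=1,suppress=True)
s=ctrl.capture("scene");t=ctrl.capture("top")
S=lambda x,y:(210+(x+.5)/3.5-.5,140+(y+.5)/3.5-.5);T=lambda x,y:(260+(x+.5)/5-.5,160+(y+.5)/5-.5)
print("handle top",tri([(s,S(142,166)),(t,T(700,152))]))
print("stem base",tri([(s,S(164,337)),(t,T(655,207))]))
h=39
O=[(s,S(341,130),(-h,-h,110)),(s,S(410,165),(h,-h,110)),(s,S(475,138),(h,h,110)),(s,S(407,267),(h,-h,0)),(s,S(343,235),(-h,-h,0)),(s,S(468,236),(h,h,0)),
(t,T(78,313),(-h,h,110)),(t,T(222,318),(-h,-h,110)),(t,T(226,182),(h,-h,110)),(t,T(84,179),(h,h,110)),(t,T(219,348),(-h,-h,0)),(t,T(93,343),(-h,h,0))]
def w(q,X):
    c,n=np.cos(q[3]),np.sin(q[3]);return np.array([q[0]+c*X[0]-n*X[1],q[1]+n*X[0]+c*X[1],q[2]+X[2]])
f=lambda q:np.concatenate([proj(p,w(q,X))-uv for p,uv,X in O])
r=least_squares(f,[500,110,0,0],x_scale=[10,10,10,.1],loss="soft_l1");print("caddy",r.x[:3],"yaw deg",np.degrees(r.x[3]));print(f(r.x).reshape(-1,2))
# pot rim ellipse: fit via centres; t2 outer rim circle extents, s2 too
print("pot rim",tri([(s,S(164,358)),(t,T(653,216))]))
for n,p,u in (("s",s,(164,358)),):pass
def rim(c,R):return [c+R*np.array([np.cos(a),np.sin(a),0]) for a in np.linspace(0,6.28,60)]
def ext(p,c):
    P=np.array([proj(p,X) for X in rim(c,40)]);return np.r_[P.min(0),P.max(0)]
so=np.r_[S(105,315),S(224,393)];to=np.r_[T(580,148),T(722,281)]
g=lambda q:np.r_[ext(s,q)-so,ext(t,q)-to]
r=least_squares(g,[515,-180,64]);print("pot rim fit",r.x,g(r.x))
print(ctrl.read_state())
E
```

```text
handle top [ 517.5 -177.3  235. ]
stem base [ 519.3 -179.3   97.1]
caddy [499.  107.3  17.9] yaw deg -3.806357312023547
[[-0.6 -0.1]
 [-0.9 -0.4]
 [-0.7 -3.1]
 [ 0.2  2.5]
 [ 0.   1.1]
 [ 0.5  0.2]
 [-0.2  0. ]
 [-0.7 -0.1]
 [-0.4 -0.4]
 [ 0.1 -0.7]
 [ 0.5  0.2]
 [-0.3  0.3]]
pot rim [ 518.1 -181.1   78.7]
pot rim fit [ 518.5 -179.6   82.8] [ 0.3  0.7 -0.8 -0.6  0.1 -0.4 -0.6 -0. ]
{'time_s': 2.7, 'joint_positions': array([ 1.1,  0.3,  0. ,  1.3, -0. ,  1.4]), 'qd': array([0., 0., 0., 0., 0., 0.]), 'effort': array([ -0. , -55.5,  34.5,   0. ,  -0. ,  -0. ]), 'tool_pos': array([174. , 521.8, 231.3]), 'orientation': array([ 0.5,  3.1, -0. ]), 'contact_force': array([ 0.9, -0.8, -1. ]), 'ft_torque': array([ 0., -0.,  0.]), 'finger_force': 0.0, 'opening': 85.37287366074867}
```

```bash
cat >> h.py <<'E'
from scipy.spatial.transform import Rotation as Ro
def rel(x,y,z):
    st=ctrl.read_state();R=Ro.from_rotvec(st["orientation"])
    d=R.inv().apply(np.array([x,y,z])-st["tool_pos"])/10
    print("tool shift cm",np.round(d,2),"yaw y deg",np.round(np.degrees(np.arctan2(*R.as_matrix()[1::-1,1])),2),"zaxis",np.round(R.as_matrix()[:,2],3))
E
python3 -m pendant '[[[0,0,-3.3,0,0,-5],[0,0,-3.3,0,0,-5],[0,0,-3.3,0,0,-5.1],[0,0,0,0,0,0]]]' 1 60
python3 - <<'E'
from h import *
rel(518,-180,330)
E
```

```text
time_s: 3.03
tool_pos: [174.5, 522.8, 336.4]
orientation: [0.083, 3.137, 0.012]
contact_force: [0.5, -0.2, 1.1]
opening: 85.7
finger_force: 0.0
tool shift cm [-38.01 -68.37   0.24] yaw y deg 86.98 zaxis [ 0.004  0.008 -1.   ]
```

```bash
python3 -m pendant '[[[-1.9,-3.4,0,0,0,0],[-1.9,-3.4,0,0,0,0],[-1.9,-3.4,0,0,0,0],[-1.9,-3.4,0,0,0,0],[-1.9,-3.4,0,0,0,0],[-1.9,-3.4,0,0,0,0],[-1.9,-3.4,0,0,0,0],[-1.9,-3.4,0,0,0,0],[-1.9,-3.4,0,0,0,0],[-1.9,-3.4,0,0,0,0],[-1.9,-3.4,0,0,0,0],[-1.9,-3.4,0,0,0,0],[-1.9,-3.4,0,0,0,0],[-1.9,-3.4,0,0,0,0],[-1.9,-3.4,0,0,0,0],[-1.9,-3.4,0,0,0,0],[-1.9,-3.4,0,0,0,0],[-1.9,-3.4,0,0,0,0],[-1.9,-3.4,0,0,0,0],[-1.9,-3.4,0,0,0,0]]]'
python3 -m pendant '[[[0,0,0,0,0,0],[0,0,0,0,0,0],[0,0,0,0,0,0]]]'
python3 - <<'E'
from h import *
rel(518,-178.5,191)
w=ctrl.capture("wrist");cv2.imwrite("pics/w.png",w["img"])
# handle axis check in wrist view: brush regions
for o in ctrl.trace(w,"brush"):
    print(o["score"],o["uv"],onz(w,o["uv"],195).round(1))
print(proj(w,[518,-178.5,234]))
E
```

```text
time_s: 4.7
tool_pos: [514.1, -181.3, 330.3]
orientation: [0.092, 3.14, -0.0]
contact_force: [0.2, 0.4, -0.1]
opening: 85.6
finger_force: 0.0
time_s: 4.95
tool_pos: [513.6, -179.2, 330.0]
orientation: [-0.093, -3.14, -0.001]
contact_force: [0.5, -0.3, 0.9]
opening: 85.0
finger_force: 0.0
tool shift cm [-0.45  0.09 13.9 ] yaw y deg 86.62 zaxis [-0.001  0.001 -1.   ]
0.63 [254.5, 2.6] [ 349.6 -223.1  195. ]
0.59 [318.2, 174.1] [ 499.7 -178.6  195. ]
[319.57434539 204.60145322]
```

View pics/w.png

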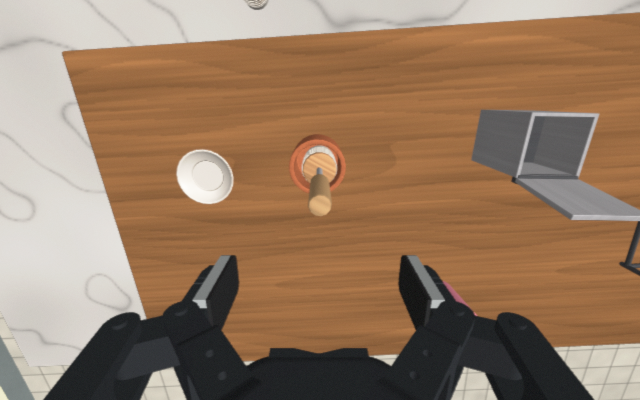

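The wrist view shows the handle top at (319,206), just where my estimate projects. The caddy rim corners are near (533,113), (597,115), (578,179) and (519,178).

```bash
python3 -m pendant '[[[-0.45,0.1,0,0,0,0],[0,0,2.4,0,0,0],[0,0,3,0,0,0],[0,0,3,0,0,0],[0,0,3,0,0,0],[0,0,1.5,0,0,0],[0,0,1,0,0,0],[0,0,0,0,0,0],[0,0,0,0,0,0]]]' 1 60
python3 -m pendant '[[[0,0,0,0,0,0],[0,0,0,0,0,0],[0,0,0,0,0,0],[0,0,0,0,0,0],[0,0,0,0,0,0],[0,0,0,0,0,0],[0,0,0,0,0,0],[0,0,0,0,0,0],[0,0,0,0,0,0],[0,0,0,0,0,0]]]' 0 60
python3 - <<'E'
from h import *
w=ctrl.capture("wrist")
print(ctrl.read_state()["time_s"])
E
```

```text
time_s: 5.8
tool_pos: [518.6, -178.1, 192.1]
orientation: [0.09, 3.14, -0.001]
contact_force: [0.2, 0.1, 0.4]
opening: 85.2
finger_force: 0.0
time_s: 6.63
tool_pos: [518.3, -178.6, 191.3]
orientation: [0.092, 3.14, -0.0]
contact_force: [0.7, -1.9, 0.5]
opening: 20.8
finger_force: 58.5
6.6833
```

```bash
python3 -m pendant '[[[0,0,-0.5,0,0,0],[0,0,-1,0,0,0],[0,0,-2,0,0,0],[0,0,-3,0,0,0],[0,0,-3,0,0,0],[0,0,-3,0,0,0],[0,0,-1.5,0,0,0],[0,0,-0.7,0,0,0],[0,0,0,0,0,0],[0,0,0,0,0,0]]]'
python3 - <<'E'
from h import *
rel(499,107.3,338)
s=ctrl.capture("scene");t=ctrl.capture("top")
for uv in [(533,113)]:pass
c=cv2.resize(s["img"][60:300,150:370],None,fx=2.2,fy=2.2);cv2.imwrite("pics/s3.png",c)
E
```

```text
time_s: 7.52
tool_pos: [518.2, -178.4, 337.8]
orientation: [-0.091, -3.14, -0.0]
contact_force: [-0.0, -0.2, -2.3]
opening: 20.9
finger_force: 58.7
tool shift cm [ 3.580e+00  2.841e+01 -1.000e-02] yaw y deg 86.66 zaxis [-0.001  0.    -1.   ]
```

View pics/s3.png

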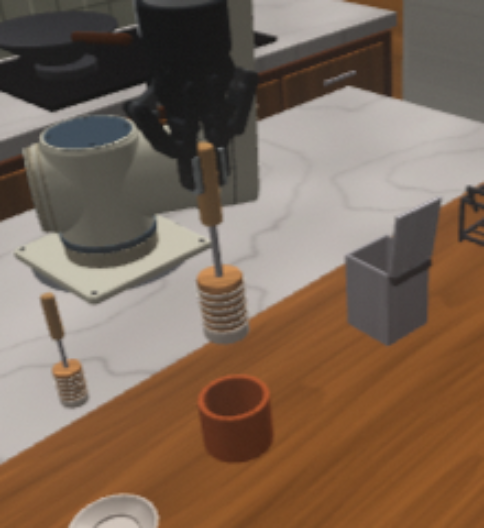

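The brush is held straight, clear of the pot, with its tuft at crop (225,335).

```bash
python3 -m pendant '[[[0.2,1.2,0,0,0,0],[0.3,2.5,0,0,0,0],[0.4,3.2,0,0,0,0],[0.4,3.2,0,0,0,0],[0.4,3.2,0,0,0,0],[0.4,3.2,0,0,0,0],[0.4,3.2,0,0,0,0],[0.4,3.2,0,0,0,0],[0.3,2.5,0,0,0,0],[0.3,2,0,0,0,0],[0.08,1,0,0,0,0],[0,0,0,0,0,0],[0,0,0,0,0,0],[0,0,0,0,0,0]]]'
python3 - <<'E'
from h import *
rel(499,107.3,338)
w=ctrl.capture("wrist");t=ctrl.capture("top");s=ctrl.capture("scene")
a=w["img"][:,130:510];cv2.imwrite("pics/w4.png",a)
for n,p in(("w",w),("t",t),("s",s)):
  for o in ctrl.landmark_of(p,"caddy_mouth")[:2]:print(n,o["score"],o["uv"],onz(p,o["uv"],128))
  for o in ctrl.landmark_of(p,"tuft_end")[:3]:print(n,"tuft",o["score"],o["uv"],onz(p,o["uv"],169))
E
```

```text
time_s: 8.78
tool_pos: [499.1, 106.4, 338.0]
orientation: [-0.092, -3.14, 0.001]
contact_force: [0.3, 0.0, -1.7]
opening: 21.0
finger_force: 58.8
tool shift cm [ 0.01  0.09 -0.  ] yaw y deg 86.64 zaxis [-0.001 -0.    -1.   ]
w 0.84 [318.6, 169.3] [498.11598644 106.61089153 128.        ]
w tuft 0.53 [64.3, 19.5] [ 328.37331444 -126.48887013  169.        ]
s 0.77 [323.2, 175.8] [491.86078578 105.30135357 128.        ]
s tuft 0.62 [183.9, 242.4] [ 491.90633265 -344.5203032   169.        ]
s tuft 0.48 [137.0, 262.4] [ 474.02371217 -438.21596323  169.        ]
s tuft 0.46 [325.5, 160.0] [484.49567956 124.85396043 169.        ]
```

View pics/w4.png

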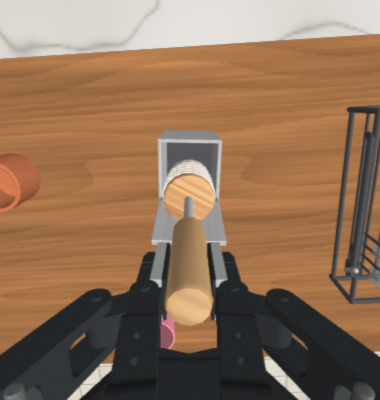

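The brush head sits centred over the caddy's mouth (crop about (190,165)), and the mouth estimate agrees with the wrist view. Lowering it now.

```bash
python3 -m pendant '[[[0,0.05,1,0,0,0],[0,0,1.5,0,0,0],[0,0,1.5,0,0,0],[0,0,1.5,0,0,0],[0,0,1.4,0,0,0],[0,0,1,0,0,0],[0,0,0.5,0,0,0],[0,0,0,0,0,0],[0,0,0,0,0,0]]]'
python3 -m pendant '[[[0,0,0.4,0,0,0],[0,0,0,0,0,0],[0,0,0,0,0,0]]]'
python3 -m pendant '[[[0,0,0.4,0,0,0],[0,0,0,0,0,0],[0,0,0,0,0,0]]]'
```

```text
time_s: 9.98
tool_pos: [499.2, 107.6, 254.7]
orientation: [0.092, 3.14, 0.0]
contact_force: [0.6, 0.0, -1.7]
opening: 20.7
finger_force: 58.8
time_s: 10.23
tool_pos: [499.2, 107.6, 250.5]
orientation: [0.091, 3.14, 0.0]
contact_force: [-0.3, 0.3, -1.8]
opening: 20.8
finger_force: 58.8
time_s: 10.48
tool_pos: [499.0, 107.6, 246.1]
orientation: [-0.091, -3.14, 0.0]
contact_force: [0.1, 0.3, -1.4]
opening: 20.6
finger_force: 58.8
```

```bash
python3 -m pendant '[[[0,0,0.4,0,0,0],[0,0,0,0,0,0],[0,0,0,0,0,0]]]'|grep -E "pos|contact"
python3 -m pendant '[[[0,0,0.4,0,0,0],[0,0,0,0,0,0],[0,0,0,0,0,0]]]'|grep -E "pos|contact"
```

```text
tool_pos: [499.0, 107.6, 242.0]
contact_force: [-0.3, -0.5, -0.8]
tool_pos: [498.9, 107.6, 238.0]
contact_force: [0.2, 0.5, -1.2]
```

```bash
python3 -m pendant '[[[0,0,0.4,0,0,0],[0,0,0,0,0,0],[0,0,0,0,0,0]]]'|grep -E "pos|contact"
python3 -m pendant '[[[0,0,0.3,0,0,0],[0,0,0,0,0,0],[0,0,0,0,0,0]]]'|grep -E "pos|contact"
```

```text
tool_pos: [499.0, 107.6, 234.0]
contact_force: [0.7, 0.0, -1.5]
tool_pos: [499.0, 107.6, 231.1]
contact_force: [-0.2, -0.4, -1.8]
```

```bash
python3 -m pendant '[[[0,0,0.4,0,0,0],[0,0,0,0,0,0],[0,0,0,0,0,0]]]'|grep -E "pos|contact"
python3 -m pendant '[[[0,0,0.4,0,0,0],[0,0,0,0,0,0],[0,0,0,0,0,0]]]'|grep -E "pos|contact"
```

```text
tool_pos: [499.0, 107.6, 227.0]
contact_force: [-0.8, -0.2, -1.4]
tool_pos: [499.1, 107.6, 223.2]
contact_force: [0.2, -0.4, -0.5]
```

```bash
python3 -m pendant '[[[0,0,0.3,0,0,0],[0,0,0,0,0,0],[0,0,0,0,0,0]]]'|grep -E "pos|contact"
python3 -m pendant '[[[0,0,0.3,0,0,0],[0,0,0,0,0,0],[0,0,0,0,0,0]]]'|grep -E "pos|contact"
```

```text
tool_pos: [499.2, 107.6, 220.3]
contact_force: [0.5, 0.4, 2.0]
tool_pos: [499.2, 107.6, 217.4]
contact_force: [0.3, 0.7, 3.3]
```

Contact begins at about TCP 225 (floor around z=56), and the tuft is now pressed about 8 mm. I'll draw it up and do strokes 2 and 3.

```bash
python3 -c "
from h import *
print(np.mean([ctrl.read_state()['contact_force'] for _ in range(5)],0))"
python3 -m pendant '[[[0,0,-0.5,0,0,0],[0,0,-1,0,0,0],[0,0,-1.5,0,0,0],[0,0,-1.5,0,0,0],[0,0,-1.5,0,0,0],[0,0,-0.8,0,0,0],[0,0,-0.2,0,0,0],[0,0,0,0,0,0],[0,0,0,0,0,0],[0,0,0,0,0,0]]]'|grep -E "pos|contact"
python3 -m pendant '[[[0,0,0.5,0,0,0],[0,0,1,0,0,0],[0,0,1.5,0,0,0],[0,0,1.5,0,0,0],[0,0,1,0,0,0],[0,0,0.5,0,0,0],[0,0,0.3,0,0,0],[0,0,0.2,0,0,0],[0,0,0.2,0,0,0],[0,0,0.2,0,0,0],[0,0,0,0,0,0],[0,0,0,0,0,0],[0,0,0,0,0,0]]]'|grep -E "pos|contact"
```

```text
[0.31823449 0.70947655 3.33944063]
tool_pos: [498.8, 107.6, 286.4]
contact_force: [-0.4, -0.8, -1.0]
tool_pos: [499.2, 107.6, 218.7]
contact_force: [-1.8, 0.2, 1.8]
```

```bash
python3 -m pendant '[[[0,0,0.1,0,0,0],[0,0,0,0,0,0],[0,0,0,0,0,0]]]'|grep -E "pos|contact"
python3 -m pendant '[[[0,0,-0.5,0,0,0],[0,0,-1,0,0,0],[0,0,-1.5,0,0,0],[0,0,-1.5,0,0,0],[0,0,-1.5,0,0,0],[0,0,-0.8,0,0,0],[0,0,-0.2,0,0,0],[0,0,0,0,0,0],[0,0,0,0,0,0],[0,0,0,0,0,0]]]'|grep -E "pos|contact"
python3 -m pendant '[[[0,0,0.5,0,0,0],[0,0,1,0,0,0],[0,0,1.5,0,0,0],[0,0,1.5,0,0,0],[0,0,1,0,0,0],[0,0,0.5,0,0,0],[0,0,0.3,0,0,0],[0,0,0.2,0,0,0],[0,0,0.2,0,0,0],[0,0,0.2,0,0,0],[0,0,0.1,0,0,0],[0,0,0,0,0,0],[0,0,0,0,0,0],[0,0,0,0,0,0]]]'|grep -E "pos|contact"
```

```text
tool_pos: [499.2, 107.6, 217.4]
contact_force: [-1.5, 0.4, 3.4]
tool_pos: [498.8, 107.6, 286.5]
contact_force: [-0.6, 0.5, -1.0]
tool_pos: [499.2, 107.6, 217.6]
contact_force: [-1.4, -0.8, 3.4]
```

Three strokes are done. Now lift the brush out and take it back to the pot.

```bash
python3 -m pendant '[[[0,0,-0.5,0,0,0],[0,0,-1,0,0,0],[0,0,-1.5,0,0,0],[0,0,-1.5,0,0,0],[0,0,-1.5,0,0,0],[0,0,-1.5,0,0,0],[0,0,-1.5,0,0,0],[0,0,-1.5,0,0,0],[0,0,-1,0,0,0],[0,0,-0.5,0,0,0],[0,0,0,0,0,0]]]'|grep -E "pos|contact"
python3 -m pendant '[[[-0.2,-1.2,0,0,0,0],[-0.3,-2.5,0,0,0,0],[-0.4,-3.2,0,0,0,0],[-0.4,-3.2,0,0,0,0],[-0.4,-3.2,0,0,0,0],[-0.4,-3.2,0,0,0,0],[-0.4,-3.2,0,0,0,0],[-0.4,-3.2,0,0,0,0],[-0.3,-2.5,0,0,0,0],[-0.3,-2,0,0,0,0],[-0.08,-1.05,0,0,0,0],[0,0,0,0,0,0],[0,0,0,0,0,0],[0,0,0,0,0,0],[0,0,0,0,0,0]]]'|grep -E "time|pos|contact"
python3 - <<'E'
from h import *
rel(518.3,-178.8,190)
s=ctrl.capture("scene");cv2.imwrite("pics/s5.png",cv2.resize(s["img"][100:290,170:360],None,fx=3,fy=3))
E
```

```text
tool_pos: [499.5, 107.7, 338.6]
contact_force: [-0.2, -0.3, -1.8]
time_s: 18.82
tool_pos: [518.2, -177.4, 337.5]
contact_force: [-1.0, 0.4, -2.3]
tool shift cm [-0.02 -0.14 14.75] yaw y deg 86.73 zaxis [ 0.  0. -1.]
```

View pics/s5.png

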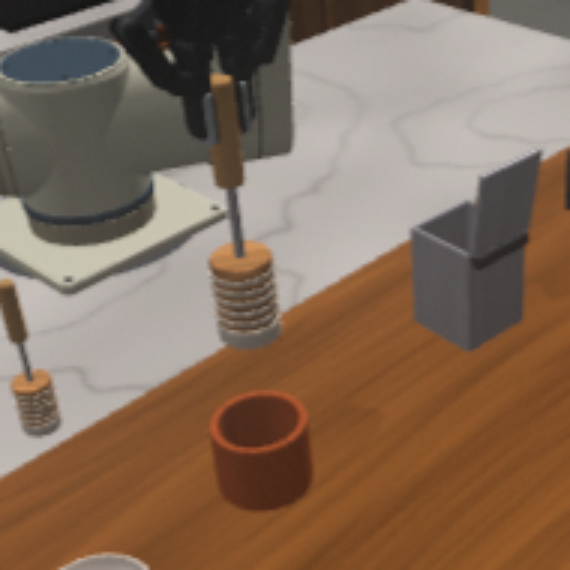

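The brush is still straight, directly above the pot (crop (247,340) over (260,425)). Lowering it until it just touches.

```bash
python3 -m pendant '[[[0,-0.1,1,0,0,0],[0,0,2,0,0,0],[0,0,2,0,0,0],[0,0,2,0,0,0],[0,0,2,0,0,0],[0,0,2,0,0,0],[0,0,1.5,0,0,0],[0,0,1,0,0,0],[0,0,0.5,0,0,0],[0,0,0.4,0,0,0],[0,0,0.2,0,0,0],[0,0,0,0,0,0],[0,0,0,0,0,0],[0,0,0,0,0,0]]]'
```

```text
time_s: 20.03
tool_pos: [518.5, -179.6, 192.0]
orientation: [0.091, 3.139, -0.001]
contact_force: [-0.8, 1.2, -0.9]
opening: 20.8
finger_force: 59.1
```

```bash
python3 -m pendant '[[[0,0,0.1,0,0,0],[0,0,0,0,0,0],[0,0,0,0,0,0]]]'|grep contact
python3 -m pendant '[[[0,0,0,0,0,0],[0,0,0,0,0,0],[0,0,0,0,0,0],[0,0,0,0,0,0],[0,0,0,0,0,0],[0,0,0,0,0,0],[0,0,0,0,0,0]]]' 0.7
python3 -m pendant '[[[0,0,-1,0,0,0],[0,0,-2,0,0,0],[0,0,-2,0,0,0],[0,0,-2,0,0,0],[0,0,-2,0,0,0],[0,0,-1,0,0,0],[0,0,0,0,0,0],[0,0,0,0,0,0]]]'|grep -E "pos|open"
python3 - <<'E'
from h import *
rel(625,108,292)
s=ctrl.capture("scene");cv2.imwrite("pics/s6.png",cv2.resize(s["img"][100:290,170:360],None,fx=3,fy=3))
E
```

```text
contact_force: [-0.2, -0.9, -0.4]
time_s: 20.87
tool_pos: [518.2, -179.5, 190.3]
orientation: [-0.092, -3.14, 0.0]
contact_force: [-0.5, -0.6, 0.2]
opening: 59.8
finger_force: 0.0
tool_pos: [518.3, -179.5, 290.3]
opening: 59.6
tool shift cm [-8.98 29.32 -0.17] yaw y deg 86.67 zaxis [ 0.001 -0.    -1.   ]
```

View pics/s6.png

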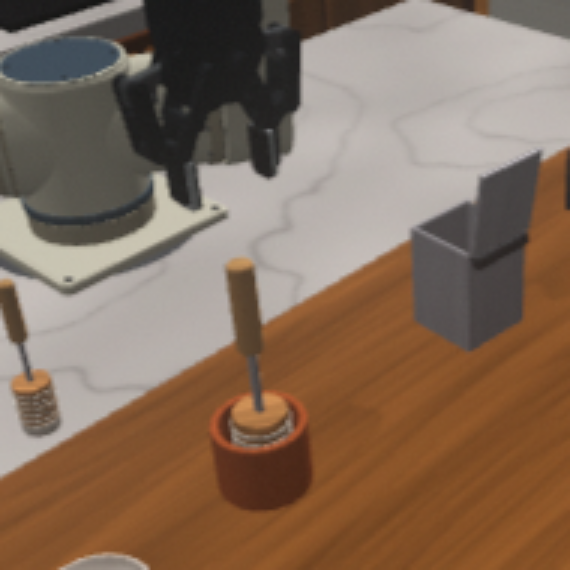

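The brush stands upright in its pot (crop (255,330)) and is released. Next I'll go behind the lid with the fingers shut.

```bash
python3 -m pendant '[[[-0.3,1.2,0,0,0,0],[-0.6,2.5,0,0,0,0],[-0.7,3.2,0,0,0,0],[-0.7,3.2,0,0,0,0],[-0.7,3.2,0,0,0,0],[-0.7,3.2,0,0,0,0],[-0.7,3.2,0,0,0,0],[-0.7,3.2,0,0,0,0],[-0.7,2.5,0,0,0,0],[-0.4,1.5,0,0,0,0],[-0.1,0.6,0,0,0,0],[0,0,0,0,0,0],[0,0,0,0,0,0],[0,0,0,0,0,0]]]' 0 40
python3 - <<'E'
from h import *
rel(597.8,100.8,199)
E
```

```text
time_s: 22.75
tool_pos: [596.9, 90.2, 290.2]
orientation: [-0.093, -3.14, 0.001]
contact_force: [-0.6, 0.5, 0.2]
opening: -0.1
finger_force: 0.0
tool shift cm [-0.03  1.07  9.12] yaw y deg 86.59 zaxis [-0. -0. -1.]
```

```bash
python3 -m pendant '[[[0,0.5,1,0,0,0],[0,0.5,2,0,0,0],[0,0,2,0,0,0],[0,0,2,0,0,0],[0,0,1.5,0,0,0],[0,0,0.6,0,0,0],[0.5,0,0,0,0,0],[0.7,0,0,0,0,0],[0.7,0,0,0,0,0],[0.3,0,0,0,0,0],[0,0,0,0,0,0],[0,0,0,0,0,0]]]'
python3 - <<'E'
from h import *
s=ctrl.capture("scene");cv2.imwrite("pics/s7.png",cv2.resize(s["img"][90:230,270:410],None,fx=4,fy=4))
E
```

```text
time_s: 23.75
tool_pos: [575.7, 102.7, 200.2]
orientation: [0.091, 3.139, 0.0]
contact_force: [-0.5, -0.2, 0.8]
opening: 0.3
finger_force: 0.0
```

View pics/s7.png

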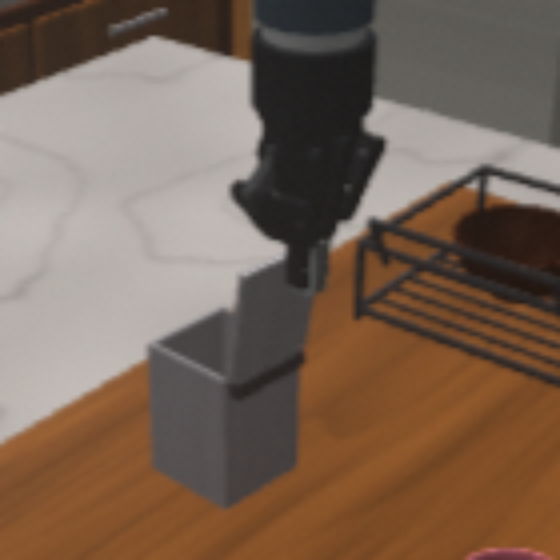

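The shut fingers are just behind the lid's outer face (crop (305,275)) and clear of the rack. Now pushing gently.

```bash
python3 -m pendant '[[[0.3,0,0,0,0,0],[0.3,0,0,0,0,0],[0.3,0,0.03,0,0,0],[0.3,0,0.03,0,0,0],[0.3,0,0.03,0,0,0],[0.3,0,0.03,0,0,0],[0.3,0,0,0,0,0],[0,0,0,0,0,0]]]'
python3 -m pendant '[[[0.3,0,0,0,0,0],[0.3,0,0,0,0,0],[0.3,0,0,0,0,0],[0.3,0,0.02,0,0,0],[0.3,0,0.03,0,0,0],[0.3,0,0.03,0,0,0],[0.3,0,0.08,0,0,0],[0.3,0,0.1,0,0,0],[0.3,0,0.1,0,0,0],[0.3,0,0.1,0,0,0],[0.3,0,0.11,0,0,0],[0.3,0,0.11,0,0,0],[0,0,0,0,0,0]]]'
```

```text
time_s: 24.47
tool_pos: [554.1, 103.9, 198.2]
orientation: [-0.091, -3.14, 0.0]
contact_force: [0.4, 0.3, -0.8]
opening: 0.0
finger_force: 0.0
time_s: 25.55
tool_pos: [518.1, 106.0, 191.0]
orientation: [-0.091, -3.14, 0.0]
contact_force: [0.1, -0.6, -0.4]
opening: 0.3
finger_force: 0.0
```

```bash
cat > lid.py <<'E'
from h import *
s=ctrl.capture("scene");t=ctrl.capture("top")
c,n=np.cos(np.radians(-3.8)),np.sin(np.radians(-3.8))
def P(th):
    X=39-90*np.cos(th)+6*np.sin(th);Z=128+90*np.sin(th)+6*np.cos(th);return [499+c*X,107.3+n*X,Z]
for k,p in(("s",s),("t",t)):
  for o in ctrl.landmark_of(p,"lid_edge")[:3]:
    th=np.linspace(0,1.9,191);d=[np.hypot(*(proj(p,P(a))-o["uv"])) for a in th]
    i=int(np.argmin(d));print(k,round(o["score"],2),np.round(o["uv"]),"theta",th[i].round(2),"err px",round(d[i],1))
E
python3 lid.py; python3 -c "
from h import *
print(np.mean([ctrl.read_state()['contact_force'] for _ in range(3)],0))"
```

```text
s 0.62 [258. 253.] theta 0.0 err px 101.1
s 0.61 [325. 151.] theta 1.03 err px 0.4
t 0.43 [170. 208.] theta 0.87 err px 118.3
[-0.01463148 -0.86373329 -0.29133476]
```

The lid is following (theta about 1.03, as planned).

```bash
python3 -m pendant '[[[0.24,0,0.15,0,0,0],[0.24,0,0.15,0,0,0],[0.24,0,0.15,0,0,0],[0.24,0,0.16,0,0,0],[0.24,0,0.16,0,0,0],[0.23,0,0.16,0,0,0],[0.18,0,0.19,0,0,0],[0.18,0,0.19,0,0,0],[0.18,0,0.19,0,0,0],[0.18,0,0.19,0,0,0],[0.17,0,0.2,0,0,0],[0.17,0,0.2,0,0,0],[0.17,0,0.2,0,0,0],[0,0,0,0,0,0]]]'
python3 -m pendant '[[[0.1,0,0.2,0,0,0],[0.1,0,0.2,0,0,0],[0.1,0,0.2,0,0,0],[0.1,0,0.2,0,0,0],[0.1,0,0.2,0,0,0],[0.1,0,0.2,0,0,0],[0.1,0,0.2,0,0,0],[0.1,0,0.2,0,0,0],[0.04,0,0.15,0,0,0],[0.04,0,0.15,0,0,0],[0.04,0,0.15,0,0,0],[0.04,0,0.15,0,0,0],[0.04,0,0.15,0,0,0],[0.04,0,0.15,0,0,0],[0.04,0,0.1,0,0,0],[0,0,0,0,0,0],[0,0,0,0,0,0]]]'
python3 lid.py
```

```text
time_s: 26.92
tool_pos: [491.8, 107.5, 167.9]
orientation: [-0.091, -3.14, 0.0]
contact_force: [0.1, 1.0, -0.2]
opening: -0.0
finger_force: 0.0
time_s: 28.33
tool_pos: [481.5, 108.1, 142.3]
orientation: [-0.092, -3.14, 0.0]
contact_force: [-0.6, 0.3, -0.3]
opening: 0.2
finger_force: 0.0
s 0.69 [312. 164.] theta 0.17 err px 2.0
s 0.58 [412. 173.] theta 1.9 err px 67.7
s 0.35 [258. 256.] theta 0.0 err px 102.9
```

Now feel for the last few millimetres, 1.5–2 mm at a time.

```bash
python3 -m pendant '[[[0,0,0.15,0,0,0],[0,0,0.15,0,0,0],[0,0,0.1,0,0,0],[0,0,0,0,0,0],[0,0,0,0,0,0]]]'|grep -E "pos|contact"
python3 -m pendant '[[[0,0,0.1,0,0,0],[0,0,0.1,0,0,0],[0,0,0,0,0,0],[0,0,0,0,0,0]]]'|grep -E "pos|contact"
python3 -m pendant '[[[0,0,0.1,0,0,0],[0,0,0,0,0,0],[0,0,0,0,0,0]]]'|grep -E "pos|contact"
```

```text
tool_pos: [481.5, 108.1, 138.2]
contact_force: [0.0, -0.3, -0.1]
tool_pos: [481.5, 108.2, 136.3]
contact_force: [0.6, -0.7, 0.0]
tool_pos: [481.6, 108.2, 136.0]
contact_force: [-3.2, -0.8, 7.5]
```

The push meets 7.5 N of stiff resistance where the hinge alone would give about 1 N, so the lid is on the rim. Retreating and checking.

```bash
python3 -m pendant '[[[0,0,-0.5,0,0,0],[0,0,-1,0,0,0],[0,0,-2,0,0,0],[0,0,-3,0,0,0],[0,0,-3,0,0,0],[0,0,-3,0,0,0],[0,0,-2,0,0,0],[0,0,0,0,0,0],[0,0,0,0,0,0],[0,0,0,0,0,0]]]'
python3 lid.py
python3 - <<'E'
from h import *
s=ctrl.capture("scene");t=ctrl.capture("top")
for n in ["brush","bowl","cup","dish"]:
  for k,p in (("s",s),("t",t)): print(n,k,[(np.round(o["uv"]).tolist(),round(o["score"],2)) for o in ctrl.landmark_of(p,n)][:4])
E
```

```text
time_s: 30.37
tool_pos: [481.2, 108.1, 279.6]
orientation: [-0.092, -3.139, 0.0]
contact_force: [-0.6, 0.9, -0.7]
opening: 0.1
finger_force: 0.0
s 0.95 [313. 168.] theta 0.03 err px 0.2
brush s [([140.0, 263.0], 0.87), ([262.0, 254.0], 0.83), ([186.0, 238.0], 0.57)]
brush t [([414.0, 283.0], 0.77), ([386.0, 206.0], 0.54)]
bowl s [([398.0, 162.0], 0.74), ([413.0, 171.0], 0.28)]
bowl t [([171.0, 209.0], 0.7)]
cup s [([394.0, 261.0], 0.59)]
cup t [([311.0, 125.0], 0.82), ([387.0, 205.0], 0.22)]
dish s [([202.0, 307.0], 0.96), ([392.0, 260.0], 0.61)]
dish t [([445.0, 200.0], 0.89), ([386.0, 207.0], 0.23)]
```

Theta is about 0.03, within measurement error of shut, and everything else is where it was. Handing in.

```bash
python3 -c "
from rig import ctrl
print(ctrl.finish_job())"
```

```text
the job is handed in; nothing more can be done
None
```

I handed the job in at about 30 s: three downstrokes pressed the tuft on the caddy floor at roughly 3.4–5 N, the brush is back upright in its pot and released, the lid is shut on the rim, and the bowl, cup and dish are where they were.

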